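# Unload the glue press

## Task

The glue has set, so take the clamping stack apart from the top down. First put each of the three brass weights upright in the round saucer of its own size (largest weight in the largest saucer, and so on), then lay the flat steel pressing plate centred along its rest, across both wooden bearers, and last lay the bonded bar, wood side up, flat inside the long shallow tray.

Things in the scene. Friction and masses are not known exactly. Their poses are not given: they have to be found in the camera images.
- weight_large: Largest brass check weight: cylinder 36 mm diameter with a narrower lifting knob on top, 48 mm high overall; about 0.2 kg. Starts standing on the pressing plate, one of three weights in a row. Origin: centre of its underside, z up. The plain cylinder below the shoulder is over 20 mm high: grip there, across the plate's short side.
- weight_middle: Middle brass check weight: cylinder 29 mm diameter with knob, 41 mm high overall; about 0.1 kg. Starts standing on the pressing plate. Origin: centre of its underside, z up. Plain cylinder over 20 mm high.
- weight_small: Smallest brass check weight: cylinder 23 mm diameter with knob, 35 mm high overall; about 0.05 kg. Starts standing on the pressing plate. Origin: centre of its underside, z up. Plain cylinder about 20 mm high.
- press_plate: Flat plain steel plate 140 x 56 x 10 mm (x long, y wide, z thick), about 0.28 kg, starts lying on top of the bonded bar, along it, its underside 28 mm above the bench, with the three weights on it in a row along x, 44 mm apart, in any order. Origin: centre of its underside.
- bonded_bar: Bar of pale wood glued on aluminium, 176 x 34 x 28 mm (x long, y wide, z high, wood on top), about 0.2 kg, loose on the bench under the plate, its ends showing beyond the plate by 18 mm. Origin: centre of its underside.
- saucer_large: Largest fixed round wooden saucer, 74 mm outside, recess 54 mm across with a grey felt floor; floor 4 mm and rim 9 mm above the bench. Place of the largest weight. Origin: centre of its underside, on the bench.
- saucer_middle: Middle fixed round wooden saucer, 62 mm outside, recess 45 mm across; floor 4 mm and rim 9 mm above the bench. Place of the middle weight. Origin: centre of its underside.
- saucer_small: Smallest fixed round wooden saucer, 50 mm outside, recess 37 mm across; floor 4 mm and rim 9 mm above the bench. Place of the smallest weight. Origin: centre of its underside. Beware: behind the saucers stands a clear acrylic case: front face at x = 0.61 m, right side at y = 0.02 m, left side at y = 0.52 m, top 0.43 m high. Keep hand and wrist in front of it, travelling in straight lines.
- plate_rest: Rest for the plate, fixed to the bench: grey base 120 x 66 x 6 mm (x long, y wide) with two pale wooden bearers across it at x = -45 and +45 mm, each 16 x 62 mm, their tops 24 mm above the bench. The plate's long side goes along x, either way round. Origin: centre of its underside.
- bar_tray: Long shallow grey open tray, fixed to the bench: 206 x 64 mm outside, 10 mm high (x long, y wide), walls 5 mm, inside 196 x 54 mm, floor 5 mm above the bench. The bar goes inside along x, either way round. Origin: centre of its underside.
There are look-alikes about, which are no part of the job. What is shaped like the weight_middle but pink or purple is not meant.

How it is judged:
On the way, in this order (a step that is already met when the one before it is completed fails the run):
1. all three weights stand in their own saucers (horizontal distance between weight_large and saucer_large below 0.011 m and z of weight_large in the frame of saucer_large between 0.001 and 0.0065 m and angle between each of weight_large, weight_middle, weight_small's own z axis and vertical below 0.1 rad and horizontal distance between weight_middle and saucer_middle below 0.011 m and z of weight_middle in the frame of saucer_middle between 0.001 and 0.0065 m and horizontal distance between weight_small and saucer_small below 0.011 m and z of weight_small in the frame of saucer_small between 0.001 and 0.0065 m), for 0.2 s.
2. the plate lies on both bearers of its rest (all of step 1 and horizontal distance between press_plate and plate_rest below 0.015 m and z of press_plate in the frame of plate_rest between 0.021 and 0.027 m and angle between the x axis of press_plate and the x axis of plate_rest, either way round below 0.2 rad and angle between the z axis of press_plate and the z axis of plate_rest, either way round below 0.08 rad), for 0.2 s.
At the end, for the whole second after the job is handed in: Each weight stands in the saucer of its own size (within 11 mm of centre), the plate lies flat on both bearers, within 15 mm of the rest's centre and 0.2 rad of its direction, the bar lies flat, wood up, on the tray's floor (within 16 mm); all released and at rest (all of step 2 and horizontal distance between bonded_bar and bar_tray below 0.016 m and z of bonded_bar in the frame of bar_tray between 0.002 and 0.008 m and angle between bonded_bar's own z axis and vertical below 0.06 rad and linear speed of each of weight_large, weight_middle, weight_small, press_plate, bonded_bar below 0.02 m/s and angular speed of each of weight_large, weight_middle, weight_small, press_plate, bonded_bar below 0.2 rad/s); the robot touches nothing.
It also fails if it takes over 131 s, if anything falls off the work surface, if the arm or the gripper's body presses on something with over 40 N, if the wrist force passes 120 N, or if a joint passes its speed limit or range.

## Robot

A 6-joint arm with a two-finger parallel gripper is mounted at the origin on a cart in front of the work surface, level with it; the furniture and walls round the work are solid. World frame = base frame: x ahead of the robot, y to its left, z up, the work surface at z = 0. Lengths are in m, angles in rad, forces in N, time in s.
With the tool pointing down it reaches from about 0.35 to 0.725 m from the base axis. Payload 4.3 kg.
Tool frame: the origin (TCP) lies at the very end of the fingers, on their centre line; the grasp point (between the pads) lies 19 mm behind it; z points along the fingers, y is the line along which they close (so a half turn about z gives the same grasp; the last joint's range is limited). The gripper opens to 85 mm and grips with 20 to 120 N. Pads are 22 mm wide; open, the fingers measure 114 mm over their backs; the gripper's body (76 mm by 85 mm) begins 54 mm behind the grasp point. The pads swing forward as they close: fully open they stand 13 mm farther back than shut.
Start: joints at [1.236, 0.377, 0.081, 1.274, 0, 1.46], TCP at [0.128, 0.561, 0.231] pointing down, gripper open.
Joint ranges: [-2.72, 2.72], [-0.84, 1.66], [-1.02, 1.22], [-1.77, 2.12], [-1.37, 1.28], [-3.14, 3.14]. Speed limits (rad/s): [2.57, 2.57, 3.14, 3.14, 3.14, 3.14].

## Interface

Orientations are given as a unit quaternion [x, y, z, w].
In Python, from rig import bot, imaging, job_done gives the robot as it stands. The module is installed in compiled form; this text tells all that it offers.
- The arm moves only by the tool drive_effector, called after ">>>" as name(argument=value, ...), one argument or row to a line, values as JSON. Schema: {"type":"object","properties":{"rows":{"type":"object","properties":{"tx":{"type":"array","items":{"type":"number"},"minItems":1,"maxItems":8},"ty":{"type":"array","items":{"type":"number"},"minItems":1,"maxItems":8},"tz":{"type":"array","items":{"type":"number"},"minItems":1,"maxItems":8},"twist":{"type":"array","items":{"type":"number"},"minItems":1,"maxItems":8}},"additionalProperties":false,"required":["tx","ty","tz","twist"]},"finger_gap":{"type":"number"},"clamp_n":{"type":"number"},"only":{"type":"string"},"quiet":{"type":"boolean"},"lines":{"type":"string"}},"required":["rows"],"additionalProperties":false}. rows is an object with one list for each field, all of the same length, 1 to 8, a row being the entries at one place: tx, ty, tz (the shift in normalised numbers (1 is 0.5 m)), twist (a turn about the tool's z in parts of the range, where 1.0 means 2 pi rad); each row shifts and turns the commanded pose from where the row before left it, along the tool's axes as they then stand; what a row does not reach is not made up. A row lasts 1/12 s, in which the tool goes at most 0.0417 m and 0.125 rad, less where a joint would pass 70% of its speed; a pose out of reach is approached as far as the arm can. finger_gap is the finger opening in m, set as the call begins (left out keeps the last). The fingers move at their own pace and stop on an object; clamp_n is the grip in N (left out, the last holds). Time passes only in rows, so rows that do not move let the fingers close. The tool returns the time, the measured TCP pose, the force, the opening and the grip force at its end. only (a regular expression) keeps the lines of the reply that match it, lines (a string "A,B") keeps lines A to B, and quiet returns only ok. Input that does not fit is refused with a message, and nothing moves.
- bot.sense(): the state, without advancing time (a new reading comes with each control period).
- imaging.read_camera(name): name is "scene" or "side" or "wrist"; returns a dict with "frame" (384x512x3 uint8, red, green, blue), "intrinsics" (3x3 intrinsics, pixels), "eye" and "orientation" of the camera in the world; the wrist camera has in their place "T_tool_cam" (4x4, takes a point from camera to tool coordinates, whose origin is the TCP and whose axes are the flange's). Camera axes: x right, y down, z forward; pixel columns grow to the right and rows downward; lengths in m; the calibration is good to about 2 mm. A picture is of the moment at which its call begins: read the wrist's pose just before it. There is no depth.
- job_done(): hands the job in; it is judged then, once.
The state is a dict: "clock": time; "joint_positions": joint angles; "dq": joint speeds; "joint_torque": joint torques, N m; "position": TCP position; "tool_rot": TCP orientation; "force": force on the tool from outside, world axes, zero at the start; "wrist_torque": the same for the moment, N m; "opening": finger opening in m; "gripper_force": force on a finger pad.
Only numpy, scipy, OpenCV 4.12 (cv2) and the standard library are available. Lean on these libraries where they do the work, as an engineer would, in place of code of your own. Each camera call takes 0.05 s, during which the arm holds its last target. There are 200 camera calls.

## Working session

There is one attempt and no reset: what is moved stays moved. The work goes in short steps, Python scripts to look and compute and a tool call to move; the robot and the scene stay as the last step left them, time stands still between calls to the robot, and variables do not carry over. Pictures are saved under pics/ and viewed, at most 16 in all, crops included, and the job is handed in when it is done.

```bash
mkdir -p pics
```

Create h.py:
```python
import numpy as np, cv2
from scipy.spatial.transform import Rotation as R
from rig import bot, imaging
def grab(name):
    s=bot.sense(); d=imaging.read_camera(name)
    K=np.array(d["intrinsics"])
    if name=="wrist":
        T=np.eye(4); T[:3,:3]=R.from_quat(s["tool_rot"]).as_matrix(); T[:3,3]=s["position"]
        W=T@np.array(d["T_tool_cam"]); return d["frame"],K,W[:3,3],W[:3,:3]
    o=np.array(d["orientation"]); Rm=o if o.shape==(3,3) else R.from_quat(o).as_matrix()
    return d["frame"],K,np.array(d["eye"]),Rm
def ray(K,Rm,px):
    v=Rm@np.linalg.inv(K)@np.array([px[0],px[1],1.]); return v/np.linalg.norm(v)
def onz(K,e,Rm,px,z):
    v=ray(K,Rm,px); return e+v*(z-e[2])/v[2]
def proj(K,e,Rm,p):
    q=K@(Rm.T@(np.array(p)-e)); return q[:2]/q[2]
def save(n,f): cv2.imwrite("pics/"+n,cv2.cvtColor(f,cv2.COLOR_RGB2BGR))
```

Run:
```python
from h import *
for n in("scene","side","wrist"):
    f,K,e,Rm=grab(n); save(n+"1.png",f); print(n,e.round(3),Rm.round(2).tolist(),K[0,0])
    np.savez("pics/"+n+"1.npz",f=f,K=K,e=e,Rm=Rm)
s=bot.sense();print(s["position"],R.from_quat(s["tool_rot"]).as_matrix().round(3),s["clock"],s["opening"])
```

```text
scene [-0.331 -0.896  0.807] [[0.66, -0.38, 0.64], [-0.75, -0.34, 0.57], [-0.0, -0.86, -0.51]] 494.8106910323849
side [ 0.437 -0.796  0.701] [[0.97, -0.18, 0.18], [-0.25, -0.62, 0.74], [-0.02, -0.76, -0.64]] 415.1955253377397
wrist [0.056 0.577 0.373] [[0.22, 0.93, 0.28], [0.98, -0.21, -0.07], [-0.0, 0.29, -0.96]] 267.5427356185138
[0.12802108 0.56005189 0.23057162] [[-0.975  0.223 -0.001]
 [ 0.223  0.975 -0.001]
 [ 0.    -0.002 -1.   ]] 0.15 0.08530944149153691
```

View pics/scene1.png

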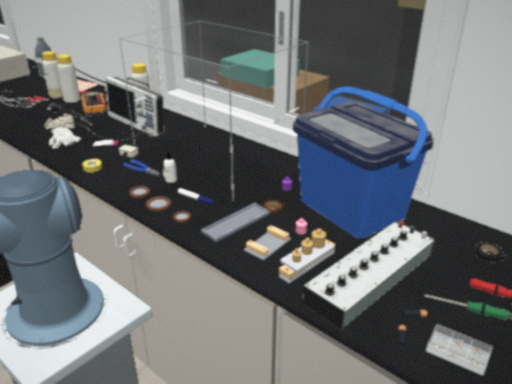

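View pics/side1.png

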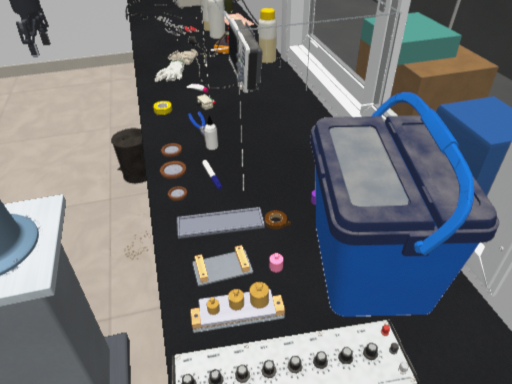

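The stack is at side (238,305) / scene (308,255), with the small weight nearest the robot, then middle, then large. The saucers are at side (172,150), (173,170) and (177,193). The tray is at (221,222) and the rest at (222,265). Possible confusions: pink look-alike (276,262), purple look-alike (315,196) and a wooden ring (276,219). None of these is brass or on the plate, or is a felt-floored saucer.

Run:
```python
from h import *
tiles=[]
for n,box in(("side",(140,130,330,335)),("scene",(120,170,345,290))):
    d=np.load(f"pics/{n}1.npz");f,K,e,Rm=d["f"],d["K"],d["e"],d["Rm"]
    hsv=cv2.cvtColor(f,cv2.COLOR_RGB2HSV); x0,y0,x1,y1=box
    print(n)
    def blobs(m,z,lab,amin=25):
        m=m.astype(np.uint8)*255
        cs,_=cv2.findContours(m,cv2.RETR_EXTERNAL,cv2.CHAIN_APPROX_NONE)
        for c in cs:
            u,v=c[:,0].mean(0)
            if cv2.contourArea(c)<amin or not(x0<u<x1 and y0<v<y1):continue
            P=np.array([onz(K,e,Rm,p,z)[:2] for p in c[:,0]],np.float32)
            r=cv2.minAreaRect(P)
            print(lab,(round(u),round(v)),"c",np.round(r[0],4),"size",np.round(r[1],3),"ang",round(r[2],1))
    H,S,V=[hsv[...,i].astype(int) for i in range(3)]
    nb=(V>55)
    blobs(nb,0.009,"bright z9mm")
    blobs((S>90)&(H<25)&(V>90),0.03,"wood/brass")
    tiles.append(cv2.resize(f[y0:y1,x0:x1],None,fx=2.8 if n=="side" else 2.2,fy=2.8 if n=="side" else 2.2,interpolation=cv2.INTER_CUBIC))
save("crop1.png",tiles[0]);
```

```text
side
bright z9mm (236, 309) c [ 0.519  -0.3133] size [0.098 0.185] ang 85.5
bright z9mm (276, 262) c [ 0.6262 -0.2297] size [0.057 0.033] ang 74.4
bright z9mm (221, 266) c [ 0.5109 -0.2042] size [0.123 0.089] ang 2.1
bright z9mm (232, 222) c [ 0.5644 -0.0766] size [0.085 0.272] ang 82.6
bright z9mm (177, 193) c [0.4466 0.0644] size [0.057 0.053] ang 74.0
bright z9mm (243, 182) c [0.6252 0.0639] size [0.074 0.006] ang 76.3
bright z9mm (173, 169) c [0.4475 0.1745] size [0.085 0.076] ang 73.8
bright z9mm (212, 174) c [0.549  0.1232] size [0.021 0.15 ] ang 8.4
bright z9mm (242, 157) c [0.6499 0.1768] size [0.091 0.006] ang 76.4
bright z9mm (171, 149) c [0.4538 0.2742] size [0.07  0.064] ang 73.7
wood/brass (195, 318) c [ 0.4352 -0.336 ] size [0.045 0.017] ang 88.5
wood/brass (213, 306) c [ 0.4721 -0.3174] size [0.037 0.021] ang 78.9
wood/brass (279, 304) c [ 0.5948 -0.3488] size [0.045 0.018] ang 83.3
wood/brass (236, 299) c [ 0.5192 -0.3154] size [0.048 0.029] ang 85.6
wood/brass (259, 294) c [ 0.5637 -0.3167] size [0.059 0.038] ang 74.6
wood/brass (201, 268) c [ 0.467  -0.2188] size [0
[... 851 characters left out ...]
g 9.7
bright z9mm (139, 191) c [0.4486 0.2757] size [0.084 0.063] ang 51.6
bright z9mm (287, 183) c [ 0.8019 -0.0441] size [0.107 0.036] ang 37.5
bright z9mm (169, 170) c [0.6081 0.3146] size [0.189 0.05 ] ang 50.3
wood/brass (285, 271) c [ 0.4268 -0.3329] size [0.043 0.024] ang 84.7
wood/brass (296, 255) c [ 0.4969 -0.3148] size [0.054 0.018] ang 42.4
wood/brass (255, 248) c [ 0.4479 -0.2163] size [0.07  0.018] ang 88.5
wood/brass (314, 241) c [ 0.5749 -0.3142] size [0.121 0.056] ang 5.0
wood/brass (276, 233) c [ 0.5378 -0.2134] size [0.024 0.068] ang 5.6
wood/brass (272, 205) c [ 0.6386 -0.1206] size [0.05  0.048] ang 41.3
wood/brass (158, 203) c [0.4229 0.1467] size [0.068 0.071] ang 41.3
```

View pics/crop1.png

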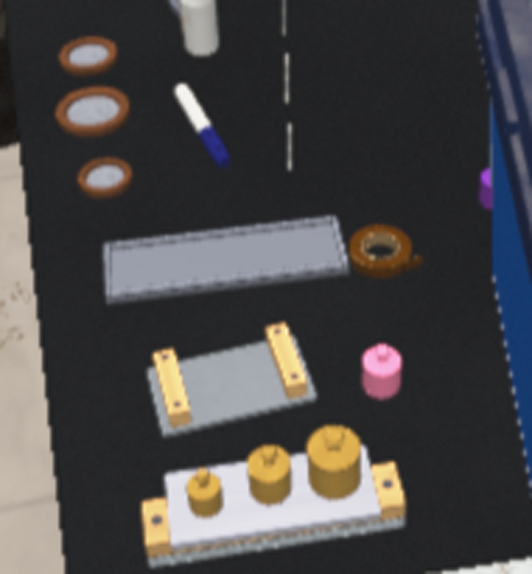

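The close crop confirms three brass weights standing on the white plate at crop (204,493), (268,474) and (333,462), with the pink look-alike on the bench at crop (381,372). I measured the saucers as large ≈(0.445,0.174), middle ≈(0.451,0.275) and small ≈(0.445,0.065). Next I'll go over the saucers for a wrist view.

The rows are not in the units I measure in: shifts go in shares of 0.5 m and turns go in shares of 2 pi rad. I convert before sending: -0.03 m / 0.5 = -0.06, -0.0248 m / 0.5 = -0.0496, -0.1125 rad / 6.2832 = -0.0179.

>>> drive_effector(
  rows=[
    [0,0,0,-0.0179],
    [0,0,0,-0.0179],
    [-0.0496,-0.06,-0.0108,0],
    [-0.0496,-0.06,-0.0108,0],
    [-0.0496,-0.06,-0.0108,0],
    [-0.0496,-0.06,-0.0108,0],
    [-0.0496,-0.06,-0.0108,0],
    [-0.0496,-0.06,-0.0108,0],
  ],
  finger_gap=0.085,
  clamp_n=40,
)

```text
refused: rows: the value is not of type 'object' (schema: type "object"). Nothing was moved.
```

The error is about the shape of the input: an object with one list for each field. Fixing that and sending the same move.

>>> drive_effector(
  rows={"tx": [0,0,-0.0496,-0.0496,-0.0496,-0.0496,-0.0496,-0.0496],"ty": [0,0,-0.06,-0.06,-0.06,-0.06,-0.06,-0.06],"tz": [0,0,-0.0108,-0.0108,-0.0108,-0.0108,-0.0108,-0.0108],"twist": [-0.0179,-0.0179,0,0,0,0,0,0]},
  finger_gap=0.085,
  clamp_n=40,
)

```text
clock: 0.82
position: [0.2776, 0.3789, 0.2637]
tool_rot: [-0.0, 1.0, -0.0, -0.0]
force: [0.5, -0.5, 0.3]
opening: 0.085
gripper_force: 0.0
```

>>> drive_effector(
  rows={"tx": [-0.0496,-0.0496,-0.0496,-0.0496,-0.0496,-0.0496,-0.0496,0],"ty": [-0.06,-0.06,-0.06,-0.06,-0.06,-0.06,-0.06,0],"tz": [-0.0108,-0.0108,-0.0108,-0.0108,-0.0108,-0.0108,-0.0108,0],"twist": [0,0,0,0,0,0,0,0]},
)

```text
clock: 1.48
position: [0.4549, 0.1659, 0.3018]
tool_rot: [0.004, 1.0, -0.001, 0.002]
force: [0.6, 0.8, 0.2]
opening: 0.085
gripper_force: 0.0
```

Run:
```python
from h import *
f,K,e,Rm=grab("wrist"); save("w2.png",f); np.savez("pics/w2.npz",f=f,K=K,e=e,Rm=Rm);print(e)
s=bot.sense();print(np.round(s["joint_positions"],3),R.from_quat(s["tool_rot"]).as_matrix().round(3).tolist())
```

```text
[0.38089824 0.16713227 0.44450743]
[ 0.224  0.178 -0.008  1.384 -0.     0.23 ] [[-1.0, 0.006, 0.001], [0.006, 1.0, -0.0], [-0.001, -0.0, -1.0]]
```

View pics/w2.png

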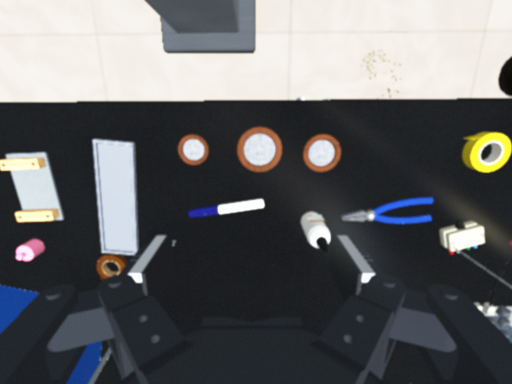

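The wrist view shows saucers small (193,150), large (259,149) and middle (321,153), the tray (116,197) and the rest (35,187). A white bottle stands at (315,228), behind the middle saucer.

Create meas.py:
```python
from h import *
def rects(img,m,z,lab,amin=150,box=None,fit="rect"):
    f,K,e,Rm=img
    cs,_=cv2.findContours(m.astype(np.uint8)*255,cv2.RETR_EXTERNAL,cv2.CHAIN_APPROX_NONE)
    for c in cs:
        u,v=c[:,0].mean(0)
        if cv2.contourArea(c)<amin or (box and not(box[0]<u<box[2] and box[1]<v<box[3])):continue
        P=np.array([onz(K,e,Rm,p,z)[:2] for p in c[:,0]],np.float32)
        r=cv2.minAreaRect(P)
        print(lab,(round(u),round(v)),"c",np.round(r[0],4),"size",np.round(r[1],4),"ang",round(r[2],1))
```

Run:
```python
from meas import *
d=np.load("pics/w2.npz");img=[d[k] for k in("f","K","e","Rm")]
hsv=cv2.cvtColor(img[0],cv2.COLOR_RGB2HSV);H,S,V=[hsv[...,i].astype(int) for i in range(3)]
rects(img,V>60,0.009,"bright",box=(10,110,350,270))
rects(img,(S>90)&(H<25)&(V>90),0.009,"brown z9",box=(150,110,350,270))
rects(img,(S>60)&(H<30)&(V>120),0.024,"bearer z24",box=(0,110,80,270),amin=60)
for px in[(315,245),(312,215),(300,228)]:print("bottle",[onz(*img[1:],px,z).round(3).tolist() for z in(0,.08)])
```

```text
bright (29, 250) c [ 0.6293 -0.2441] size [0.0359 0.0695] ang 33.5
bright (145, 264) c [ 0.6554 -0.0356] size [0.0478 0.1403] ang 68.3
bright (227, 208) c [0.5492 0.121 ] size [0.0219 0.1369] ang 8.8
bright (32, 187) c [ 0.5108 -0.2103] size [0.1255 0.0887] ang 1.9
bright (115, 206) c [ 0.5619 -0.0724] size [0.0778 0.2702] ang 81.8
bright (193, 149) c [0.4469 0.0702] size [0.0511 0.0506] ang 89.6
bright (322, 153) c [0.4538 0.2811] size [0.0639 0.0626] ang 46.2
bright (259, 149) c [0.4473 0.1786] size [0.0753 0.0749] ang 89.6
brown z9 (322, 153) c [0.4534 0.2808] size [0.0611 0.0607] ang 89.6
brown z9 (193, 149) c [0.4465 0.0707] size [0.0491 0.0489] ang 42.2
brown z9 (259, 149) c [0.4466 0.1792] size [0.0731 0.0734] ang 88.7
bearer z24 (36, 215) c [ 0.5545 -0.1996] size [0.0222 0.0756] ang 2.0
bearer z24 (24, 160) c [ 0.4633 -0.1996] size [0.0698 0.0146] ang 89.6
bottle [[0.627, 0.283, 0.0], [0.582, 0.262, 0.08]]
bottle [[0.567, 0.274, 0.0], [0.533, 0.255, 0.08]]
bottle [[0.592, 0.254, 0.0], [0.554, 0.238, 0.08]]
```

In the tool's units: -0.04 m / 0.5 = -0.08, -0.005 m / 0.5 = -0.01.

>>> drive_effector(
  rows={"tx": [-0.01,-0.01,-0.01,-0.01,-0.01,-0.01],"ty": [-0.08,-0.08,-0.08,-0.08,-0.08,-0.08],"tz": [0,0,0,0,0,0],"twist": [0,0,0,0,0,0]},
)

```text
clock: 2.03
position: [0.4801, -0.0697, 0.3013]
tool_rot: [-0.001, 1.0, 0.0, -0.0]
force: [0.4, -0.2, 0.6]
opening: 0.0848
gripper_force: 0.0
```

>>> drive_effector(
  rows={"tx": [-0.01,-0.01,-0.01,-0.01,-0.01,-0.01,0,0],"ty": [-0.08,-0.08,-0.08,-0.08,-0.08,-0.08,0,0],"tz": [0,0,0.02,0.02,0.02,0.02,0,0],"twist": [0,0,0,0,0,0,0,0]},
)

```text
clock: 2.7
position: [0.5103, -0.3095, 0.2593]
tool_rot: [0.001, 1.0, 0.001, -0.001]
force: [0.2, 0.7, 0.6]
opening: 0.0849
gripper_force: 0.0
```

Run:
```python
from meas import *
img=grab("wrist"); save("w3.png",img[0]); f,K,e,Rm=img;np.savez("pics/w3.npz",f=f,K=K,e=e,Rm=Rm)
```

```text
(no output)
```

View pics/w3.png

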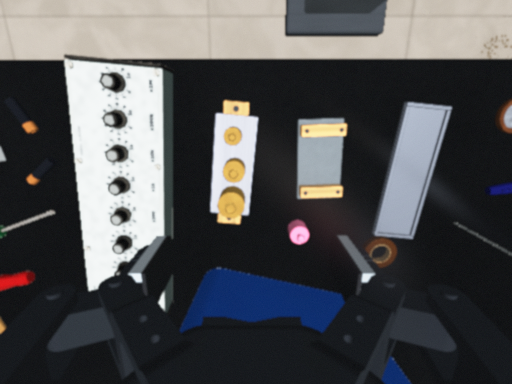

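The wrist view shows weights small (233,135), middle (233,169) and large (231,203) on the plate (233,162). The rest is at (321,160), the tray at (413,170), and the white device's side face is at x≈168. The pink look-alike is at (298,232).

Run:
```python
from meas import *
d=np.load("pics/w3.npz");img=[d[k] for k in("f","K","e","Rm")];K,e,Rm=img[1:]
hsv=cv2.cvtColor(img[0],cv2.COLOR_RGB2HSV);H,S,V=[hsv[...,i].astype(int) for i in range(3)]
rects(img,(V>150)&(S<60)|((S>90)&(H<25)&(V>90)),0.038,"plate+bar z38",box=(195,95,265,230))
m=(V>150)&(S<60); m=cv2.morphologyEx(m.astype(np.uint8),cv2.MORPH_OPEN,np.ones((3,3)))
rects(img,m,0.038,"plate white z38",box=(195,95,265,230))
for z in(.038,.070):rects(img,(S>110)&(H<25)&(V>90),z,f"brass z{z}",box=(195,95,265,230),amin=60)
rects(img,(V>60),0.006,"rest z6",box=(290,110,350,210))
rects(img,(S>60)&(H<30)&(V>120),0.024,"bearer z24",box=(290,110,350,210),amin=60)
rects(img,(V>60)&(S<60),0.010,"tray z10",box=(370,95,455,245))
for px in[(171,120),(171,200),(165,66)]:print("device",[onz(*img[1:],px,z).round(3).tolist() for z in(0,.06)])
for px in[(215,270),(280,280)]:print("bin",[onz(*img[1:],px,z).round(3).tolist() for z in(0,.2)])
s=np.load("pics/side1.npz");print("cam",e)
# knob tops by ray crossing of side & wrist: body centroids
for zt,pw in((.073,(233,132)),(.079,(233,163)),(.086,(230,193))):print(onz(K,e,Rm,pw,zt).round(4))
```

Run:
```python
import cv2;f=cv2.imread("pics/w3.png")[90:250,190:460];cv2.imwrite("pics/crop2.png",cv2.resize(f,None,fx=2.9,fy=2.9,interpolation=cv2.INTER_CUBIC))
```

```text
plate+bar z38 (233, 160) c [ 0.5133 -0.3344] size [0.0565 0.1744] ang 84.5
plate white z38 (233, 166) c [ 0.514  -0.3345] size [0.0565 0.1404] ang 84.5
brass z0.038 (231, 203) c [ 0.567  -0.3372] size [0.036  0.0478] ang 77.3
brass z0.038 (234, 170) c [ 0.5191 -0.3331] size [0.0266 0.0314] ang 89.4
brass z0.038 (232, 136) c [ 0.4723 -0.3334] size [0.0202 0.0212] ang 89.3
brass z0.07 (231, 203) c [ 0.5556 -0.3348] size [0.0328 0.0436] ang 77.3
brass z0.07 (234, 170) c [ 0.5119 -0.331 ] size [0.0243 0.0286] ang 89.4
brass z0.07 (232, 136) c [ 0.4692 -0.3313] size [0.0184 0.0194] ang 89.3
rest z6 (320, 158) c [ 0.5107 -0.204 ] size [0.1238 0.0737] ang 2.1
bearer z24 (321, 191) c [ 0.5545 -0.2054] size [0.0213 0.0643] ang 1.9
bearer z24 (323, 130) c [ 0.4649 -0.2084] size [0.0649 0.0176] ang 89.9
tray z10 (411, 169) c [ 0.5337 -0.0695] size [0.0707 0.2098] ang 84.5
device [[0.453, -0.425, 0.0], [0.451, -0.408, 0.06]]
device [[0.576, -0.436, 0.0], [0.555, -0.417, 0.06]]
device [[0.381, -0.427, 0.0], [0.389, -0.409, 0.06]]
bin [[0.704, -0.371, 0.0], [0.571, -0.34, 0.2]]
bin [[0.724, -0.258, 0.0], [0.582, -0.284, 0.2]]
cam [ 0.43714206 -0.30938813  0.40241186]
[ 0.4641 -0.3304  0.073 ]
[ 0.5009 -0.3308  0.079 ]
[ 0.5373 -0.3348  0.086 ]
```

View pics/crop2.png

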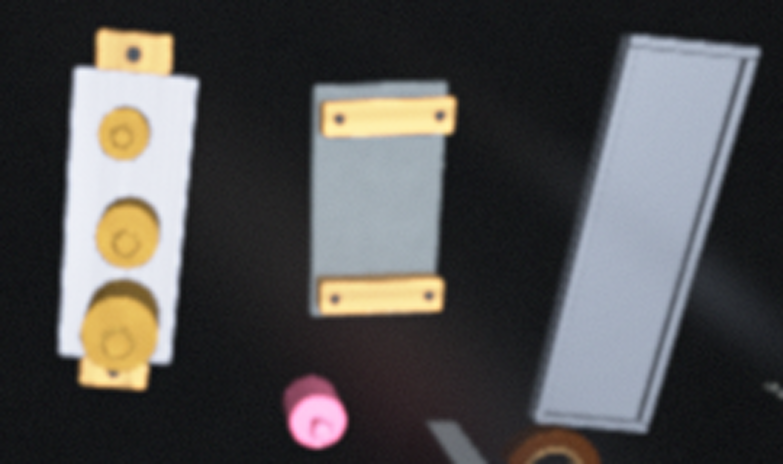

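Plate: centre (0.514,-0.3345), yaw −5.5°, measured size 140×56 as given. I'll check the knobs by triangulation.

Run:
```python
from meas import *
d=np.load("pics/w3.npz");s=np.load("pics/side1.npz")
for n,pw,ps in(("S",(232.1,136.9),(212.9,299.6)),("M",(233.1,173.8),(236.1,292.9)),("L",(230.3,208.3),(258.9,286.1))):
    a,b=ray(d["K"],d["Rm"],pw),ray(s["K"],s["Rm"],ps)
    t=np.linalg.lstsq(np.c_[a,-b],s["e"]-d["e"],rcond=None)[0]
    p,q=d["e"]+a*t[0],s["e"]+b*t[1];print(n,((p+q)/2).round(4),"gap",np.linalg.norm(p-q).round(4))
```

```text
S [ 0.4719 -0.332   0.066 ] gap 0.0025
M [ 0.5169 -0.3315  0.0699] gap 0.0004
L [ 0.5597 -0.3354  0.0802] gap 0.0
```

Run:
```python
from meas import *
d=np.load("pics/scene1.npz");s=np.load("pics/side1.npz")
for n,pw,ps in(("lid far-left",(294,120),(312,122)),("lid near-left",(388,172),(328,198)),("bottom nearleft",(377,233),(332,308)),("bottom farleft",(303,193),(316,205))):
    a,b=ray(d["K"],d["Rm"],pw),ray(s["K"],s["Rm"],ps)
    t=np.linalg.lstsq(np.c_[a,-b],s["e"]-d["e"],rcond=None)[0]
    p,q=d["e"]+a*t[0],s["e"]+b*t[1];print(n,((p+q)/2).round(4),"gap",np.linalg.norm(p-q).round(4))
for px in[(332,308)]:print(onz(s["K"],s["e"],s["Rm"],px,0))
```

```text
lid far-left [ 0.7341 -0.1126  0.2697] gap 0.0026
lid near-left [ 0.6317 -0.4375  0.3026] gap 0.0882
bottom nearleft [ 0.6699 -0.4286  0.0724] gap 0.0318
bottom farleft [ 0.7563 -0.1339  0.0407] gap 0.0298
[ 0.70023202 -0.365483    0.        ]
```

>>> drive_effector(
  rows={"tx": [-0.048,-0.0472,0,0,0,0],"ty": [-0.027,-0.027,0,0,0,0],"tz": [0.04,0.06,0.08,0.06,0.04,0],"twist": [0,0,0,0,0,0]},
  finger_gap=0.055,
  clamp_n=40,
)

```text
clock: 3.25
position: [0.5559, -0.3315, 0.1166]
tool_rot: [-0.002, 1.0, 0.003, -0.004]
force: [-0.5, 0.6, 0.5]
opening: 0.0547
gripper_force: 0.0
```

Run:
```python
from meas import *
img=grab("wrist");save("w4.png",img[0]); print(bot.sense()["position"])
hsv=cv2.cvtColor(img[0],cv2.COLOR_RGB2HSV);H,S,V=[hsv[...,i].astype(int) for i in range(3)]
for z in(.06,.07):rects(img,(S>110)&(H<25)&(V>90),z,f"brass z{z}",amin=200)
```

```text
[ 0.55706918 -0.33273968  0.11966716]
brass z0.06 (465, 284) c [ 0.6283 -0.142 ] size [0.0406 0.0387] ang 89.9
brass z0.06 (241, 221) c [ 0.5621 -0.3358] size [0.0365 0.0513] ang 82.5
brass z0.06 (389, 186) c [ 0.5427 -0.2258] size [0.0155 0.0572] ang 0.1
brass z0.06 (250, 153) c [ 0.5142 -0.3317] size [0.0293 0.0271] ang 0.1
brass z0.06 (249, 90) c [ 0.4701 -0.3327] size [0.0208 0.0213] ang 62.9
brass z0.07 (465, 284) c [ 0.6211 -0.1515] size [0.0386 0.0368] ang 89.9
brass z0.07 (241, 221) c [ 0.5582 -0.3356] size [0.0347 0.0487] ang 82.5
brass z0.07 (389, 186) c [ 0.5398 -0.2311] size [0.0148 0.0543] ang 0.1
brass z0.07 (250, 153) c [ 0.5127 -0.3317] size [0.0278 0.0258] ang 0.1
brass z0.07 (249, 90) c [ 0.4708 -0.3327] size [0.0197 0.0203] ang 62.9
```

View pics/w4.png

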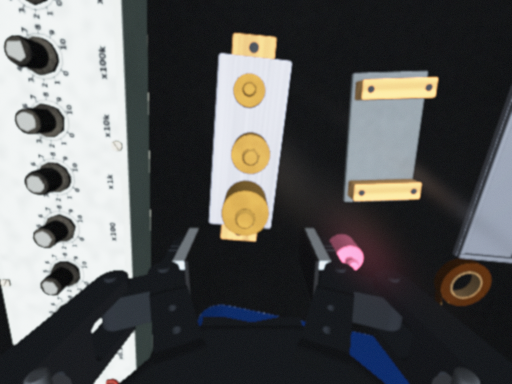

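The wrist view shows the large weight's knob at (246,217), just ahead of the fingers. The fingers line up with it and are clear of the device on the left.

In the tool's units: 0.03 m / 0.5 = 0.06, 0.017 m / 0.5 = 0.034.

>>> drive_effector(
  rows={"tx": [0,0,0,0,0],"ty": [0,0,0,0,0],"tz": [0.06,0.06,0.034,0,0],"twist": [0,0,0,0,0]},
)

```text
clock: 3.72
position: [0.5591, -0.3357, 0.0464]
tool_rot: [-0.001, 1.0, -0.0, 0.001]
force: [-0.0, -0.7, -0.1]
opening: 0.0547
gripper_force: 0.0
```

>>> drive_effector(
  rows={"tx": [0,0,0,0,0],"ty": [0,0,0,0,0],"tz": [0,0,0,0,0],"twist": [0,0,0,0,0]},
  finger_gap=0.02,
  clamp_n=40,
)

```text
clock: 4.13
position: [0.5605, -0.3374, 0.048]
tool_rot: [-0.0, 1.0, -0.001, 0.002]
force: [-0.1, 1.2, 7.0]
opening: 0.0345
gripper_force: 40.3
```

Closing gave 7 N upwards, so the tips may have met the plate. I'll open slightly, raise and grip again.

>>> drive_effector(
  rows={"tx": [0,0,0,0],"ty": [0,0,0,0],"tz": [0,-0.012,0,0],"twist": [0,0,0,0]},
  finger_gap=0.05,
  clamp_n=40,
)

```text
clock: 4.47
position: [0.5589, -0.3368, 0.0514]
tool_rot: [-0.0, 1.0, -0.0, 0.001]
force: [0.1, 0.0, -0.0]
opening: 0.05
gripper_force: 0.0
```

>>> drive_effector(
  rows={"tx": [0,0,0,0,0],"ty": [0,0,0,0,0],"tz": [0,0,0,0,0],"twist": [0,0,0,0,0]},
  finger_gap=0.02,
  clamp_n=40,
)

```text
clock: 4.88
position: [0.5585, -0.3366, 0.0508]
tool_rot: [-0.0, 1.0, -0.0, 0.0]
force: [-0.7, 0.2, 3.3]
opening: 0.0342
gripper_force: 40.3
```

In the tool's units: -0.03 m / 0.5 = -0.06, -0.015 m / 0.5 = -0.03.

>>> drive_effector(
  rows={"tx": [0,0,0,0,0,0,0],"ty": [0,0,0,0,0,0,0],"tz": [-0.01,-0.03,-0.06,-0.06,-0.06,0,0],"twist": [0,0,0,0,0,0,0]},
)

```text
clock: 5.47
position: [0.5594, -0.3369, 0.1622]
tool_rot: [-0.0, 1.0, -0.001, 0.001]
force: [-0.3, 0.6, -3.4]
opening: 0.0342
gripper_force: 40.3
```

Run:
```python
from meas import *
img=grab("side");save("s5.png",cv2.resize(img[0][180:384,120:420],None,fx=2.6,fy=2.6,interpolation=cv2.INTER_CUBIC)); s=bot.sense();print(s["position"],s["force"])
```

```text
[ 0.55825284 -0.33614858  0.16008164] [-0.46242459  1.14619402 -1.27832378]
```

View pics/s5.png

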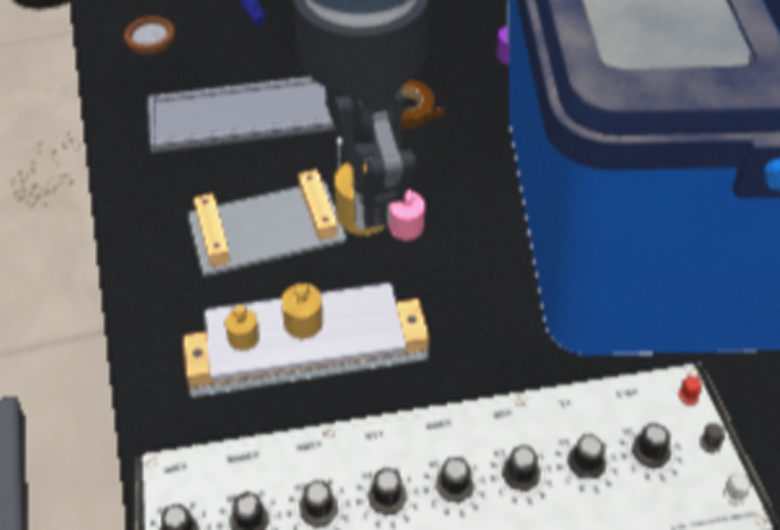

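The side view shows the large weight upright between the fingers at (362,200), its base (365,234) a little below the tips. The other two weights are undisturbed at (242,327) and (302,310).

In the tool's units: 0.038 m / 0.5 = 0.076, 0.0065 m / 0.5 = 0.013.

>>> drive_effector(
  rows={"tx": [0.013,0.013,0.013,0.013,0.013,0.013,0.013,0.013],"ty": [0.076,0.076,0.076,0.076,0.076,0.076,0.076,0.076],"tz": [0,0,0,0,0,0,0,0],"twist": [0,0,0,0,0,0,0,0]},
)

```text
clock: 6.18
position: [0.5035, -0.0302, 0.158]
tool_rot: [0.0, 1.0, 0.001, -0.002]
force: [0.0, 0.4, -2.8]
opening: 0.0342
gripper_force: 40.6
```

>>> drive_effector(
  rows={"tx": [0.013,0.013,0.013,0.013,0,0,0],"ty": [0.076,0.076,0.076,0.076,0,0,0],"tz": [0,0,0,0,0,0,0],"twist": [0,0,0,0,0,0,0]},
)

```text
clock: 6.77
position: [0.4788, 0.1194, 0.1588]
tool_rot: [-0.001, 1.0, -0.0, -0.002]
force: [0.2, -0.3, -2.3]
opening: 0.0343
gripper_force: 40.8
```

Create sauc.py:
```python
from meas import *
import sys
img=grab("wrist");save(sys.argv[1],img[0]); s=bot.sense();print(s["position"],s["force"])
hsv=cv2.cvtColor(img[0],cv2.COLOR_RGB2HSV);H,S,V=[hsv[...,i].astype(int) for i in range(3)]
rects(img,(S>90)&(H<25)&(V>70),.009,"brown z9",amin=200)
rects(img,(V>60),.009,"bright z9",amin=400)
```

```bash
python3 sauc.py w6.png
```

```text
[0.47932041 0.11888639 0.15915144] [ 0.61040592  0.47116756 -2.1201111 ]
brown z9 (76, 303) c [ 0.6491 -0.1107] size [0.0136 0.0465] ang 35.9
brown z9 (251, 246) c [0.5671 0.1202] size [0.1156 0.086 ] ang 0.1
brown z9 (397, 153) c [0.4532 0.2806] size [0.063  0.0622] ang 8.7
brown z9 (206, 147) c [0.4464 0.0704] size [0.0501 0.0505] ang 0.1
brown z9 (305, 147) c [0.447  0.1786] size [0.0742 0.0743] ang 77.1
bright z9 (433, 371) c [0.7617 0.3818] size [0.0543 0.0647] ang 0.1
bright z9 (350, 307) c [0.656  0.2508] size [0.0652 0.0483] ang 76.3
bright z9 (111, 344) c [ 0.7322 -0.0765] size [0.0905 0.277 ] ang 40.2
bright z9 (394, 280) c [0.6108 0.3011] size [0.1402 0.0577] ang 46.5
bright z9 (208, 259) c [0.5906 0.0602] size [0.0316 0.1075] ang 85.1
bright z9 (471, 242) c [0.5567 0.3804] size [0.0482 0.1219] ang 0.1
bright z9 (274, 250) c [0.5728 0.1365] size [0.1192 0.1157] ang 72.9
bright z9 (5, 220) c [ 0.5328 -0.1668] size [0.0212 0.0845] ang 75.0
bright z9 (89, 214) c [ 0.5509 -0.0707] size [0.078  0.2469] ang 81.6
bright z9 (397, 153) c [0.4534 0.2799] size [0.0635 0.0632] ang 10.7
bright z9 (206, 147) c [0.4464 0.0704] size [0.0501 0.0506] ang 0.1
bright z9 (305, 147) c [0.4475 0.1787] size [0.0754 0.0744] ang 1.3
bright z9 (256, 37) c [0.3402 0.124 ] size [0.0654 0.5176] ang 0.1
```

View pics/w6.png

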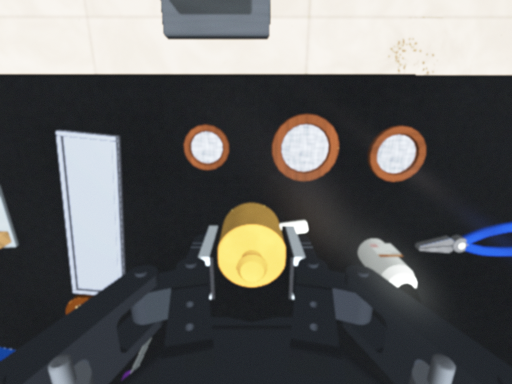

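This view shows saucers small (206,147), large (305,147) and middle (397,153), with sizes matching the given ones. The large weight is upright in the grip at (252,248). The white bottle at (388,262) is clear of the path.

In the tool's units: 0.04 m / 0.5 = 0.08, 0.0165 m / 0.5 = 0.033.

>>> drive_effector(
  rows={"tx": [0.033,0.033,0,0,0,0,0,0],"ty": [0.059,0.059,0,0,0,0,0,0],"tz": [0,0,0.08,0.08,0.07,0.03,0,0],"twist": [0,0,0,0,0,0,0,0]},
)

```text
clock: 7.48
position: [0.4465, 0.1772, 0.0297]
tool_rot: [0.001, 1.0, -0.0, -0.001]
force: [0.3, -0.4, -1.1]
opening: 0.0341
gripper_force: 41.0
```

>>> drive_effector(
  rows={"tx": [0,0,0,0],"ty": [0,0,0,0],"tz": [0.025,0,0,0],"twist": [0,0,0,0]},
)

```text
clock: 7.82
position: [0.4486, 0.1786, 0.0194]
tool_rot: [0.0, 1.0, 0.0, 0.001]
force: [0.2, -0.3, -1.8]
opening: 0.0345
gripper_force: 41.0
```

In the tool's units: 0.002 m / 0.5 = 0.004.

>>> drive_effector(
  rows={"tx": [0,0,0],"ty": [0,0,0],"tz": [0.004,0,0],"twist": [0,0,0]},
)

```text
clock: 8.07
position: [0.4483, 0.1788, 0.0168]
tool_rot: [-0.0, 1.0, 0.0, 0.001]
force: [0.2, 0.2, 1.7]
opening: 0.0343
gripper_force: 41.3
```

>>> drive_effector(
  rows={"tx": [0,0,0],"ty": [0,0,0],"tz": [0.004,0,0],"twist": [0,0,0]},
)

```text
clock: 8.32
position: [0.4485, 0.1788, 0.0167]
tool_rot: [-0.0, 1.0, 0.0, 0.002]
force: [-5.7, -2.7, 21.0]
opening: 0.0347
gripper_force: 43.3
```

In the tool's units: -0.003 m / 0.5 = -0.006.

>>> drive_effector(
  rows={"tx": [0,0,0],"ty": [0,0,0],"tz": [-0.006,0,0],"twist": [0,0,0]},
  finger_gap=0.05,
)

```text
clock: 8.57
position: [0.4476, 0.1788, 0.0173]
tool_rot: [-0.0, 1.0, 0.0, 0.0]
force: [-0.1, 0.3, 0.0]
opening: 0.0498
gripper_force: 0.0
```

>>> drive_effector(
  rows={"tx": [0,0,0,0,0],"ty": [0,0,0,0,0],"tz": [-0.04,-0.06,-0.08,-0.08,-0.02],"twist": [0,0,0,0,0]},
)

```text
clock: 8.98
position: [0.4504, 0.1795, 0.1627]
tool_rot: [-0.0, 1.0, 0.001, 0.004]
force: [0.6, 0.6, 0.9]
opening: 0.0502
gripper_force: 0.0
```

In the tool's units: -0.0393 m / 0.5 = -0.0786, -0.0051 m / 0.5 = -0.0102.

>>> drive_effector(
  rows={"tx": [-0.0102,-0.0102,-0.0102,-0.0102,-0.0102,-0.0102,-0.0102,-0.0102],"ty": [-0.0786,-0.0786,-0.0786,-0.0786,-0.0786,-0.0786,-0.0786,-0.0786],"tz": [0,0,0,0,0,0,0,0],"twist": [0,0,0,0,0,0,0,0]},
  finger_gap=0.05,
)

```text
clock: 9.65
position: [0.4878, -0.1376, 0.1566]
tool_rot: [-0.0, 1.0, 0.0, -0.0]
force: [0.7, 0.4, 0.3]
opening: 0.0497
gripper_force: 0.0
```

>>> drive_effector(
  rows={"tx": [-0.0102,-0.0102,-0.0102,-0.0102,-0.011,0,0],"ty": [-0.0786,-0.0786,-0.0786,-0.0786,-0.0786,0,0],"tz": [0,0,0,0,0,0,0],"twist": [0,0,0,0,0,0,0]},
)

```text
clock: 10.23
position: [0.5138, -0.3342, 0.1558]
tool_rot: [0.001, 1.0, 0.0, -0.0]
force: [-0.3, 0.7, 0.0]
opening: 0.0503
gripper_force: 0.0
```

```bash
python3 - <<'E'
from meas import *
img=grab("wrist"); s=bot.sense();print(s["position"],s["force"])
hsv=cv2.cvtColor(img[0],cv2.COLOR_RGB2HSV);H,S,V=[hsv[...,i].astype(int) for i in range(3)]
for z in(.06,.07):rects(img,(S>110)&(H<25)&(V>90),z,f"brass z{z}",amin=200)
E
```

```text
[ 0.5136003  -0.33248239  0.15592091] [-1.08157212  0.73526839  0.46896678]
brass z0.06 (440, 289) c [ 0.6237 -0.1329] size [0.0402 0.0323] ang 48.2
brass z0.06 (368, 215) c [ 0.5389 -0.2217] size [0.0182 0.0557] ang 1.5
brass z0.06 (253, 190) c [ 0.5134 -0.3315] size [0.0272 0.0322] ang 89.8
brass z0.06 (252, 142) c [ 0.4692 -0.3324] size [0.0204 0.0211] ang 89.9
brass z0.07 (440, 289) c [ 0.616  -0.1414] size [0.0385 0.031 ] ang 48.2
brass z0.07 (368, 215) c [ 0.5348 -0.2264] size [0.0174 0.0533] ang 1.5
brass z0.07 (253, 190) c [ 0.5103 -0.3316] size [0.0261 0.0308] ang 89.8
brass z0.07 (252, 142) c [ 0.468  -0.3325] size [0.0196 0.0202] ang 89.9
```

Positions agree, so I'll descend onto the middle weight.

In the tool's units: 0.04 m / 0.5 = 0.08, 0.02 m / 0.5 = 0.04.

>>> drive_effector(
  rows={"tx": [0,0,0,0,0,0],"ty": [0,0,0,0,0,0],"tz": [0.08,0.08,0.04,0.013,0,0],"twist": [0,0,0,0,0,0]},
)

```text
clock: 10.78
position: [0.5146, -0.3315, 0.0515]
tool_rot: [-0.001, 1.0, -0.0, 0.0]
force: [-0.0, -0.1, 1.4]
opening: 0.0502
gripper_force: 0.0
```

>>> drive_effector(
  rows={"tx": [0,0,0,0,0],"ty": [0,0,0,0,0],"tz": [0,0,0,0,0],"twist": [0,0,0,0,0]},
  finger_gap=0.015,
  clamp_n=40,
)

```text
clock: 11.2
position: [0.5158, -0.3332, 0.0531]
tool_rot: [-0.0, 1.0, -0.001, 0.002]
force: [-0.0, 2.0, 6.0]
opening: 0.0271
gripper_force: 39.4
```

>>> drive_effector(
  rows={"tx": [0,0,0,0,0,0,0],"ty": [0,0,0,0,0,0,0],"tz": [-0.01,-0.03,-0.06,-0.06,-0.06,0,0],"twist": [0,0,0,0,0,0,0]},
)

```text
clock: 11.78
position: [0.5156, -0.3336, 0.1635]
tool_rot: [-0.0, 1.0, -0.002, 0.002]
force: [-0.2, 0.3, -1.6]
opening: 0.0268
gripper_force: 39.6
```

In the tool's units: 0.0383 m / 0.5 = 0.0766, 0.0038 m / 0.5 = 0.0076.

>>> drive_effector(
  rows={"tx": [0.0076,0.0076,0.0076,0.0076,0.0076,0.0076,0.0076,0.0076],"ty": [0.0766,0.0766,0.0766,0.0766,0.0766,0.0766,0.0766,0.0766],"tz": [0,0,0,0,0,0,0,0],"twist": [0,0,0,0,0,0,0,0]},
)

```text
clock: 12.45
position: [0.4819, -0.024, 0.1592]
tool_rot: [0.0, 1.0, 0.0, -0.001]
force: [0.5, 0.6, -0.3]
opening: 0.0267
gripper_force: 39.7
```

>>> drive_effector(
  rows={"tx": [0.0076,0.0076,0.0076,0.0076,0.0076,0.0076,0.0076,0.0076],"ty": [0.0766,0.0766,0.0766,0.0766,0.0766,0.0766,0.0766,0.0766],"tz": [0,0,0,0,0,0,0,0],"twist": [0,0,0,0,0,0,0,0]},
)

```text
clock: 13.12
position: [0.4515, 0.2819, 0.1592]
tool_rot: [-0.0, 1.0, -0.001, -0.001]
force: [0.2, -0.3, 0.5]
opening: 0.0269
gripper_force: 39.7
```

>>> drive_effector(
  rows={"tx": [0,0,0,0,0,0,0],"ty": [0,0,0,0,0,0,0],"tz": [0,0.08,0.08,0.07,0.03,0,0],"twist": [0,0,0,0,0,0,0]},
)

```text
clock: 13.7
position: [0.4514, 0.2793, 0.0291]
tool_rot: [0.0, 1.0, -0.001, -0.002]
force: [0.5, -0.2, -0.3]
opening: 0.0267
gripper_force: 39.9
```

>>> drive_effector(
  rows={"tx": [0,0,0,0],"ty": [0,0,0,0],"tz": [0.016,0,0,0],"twist": [0,0,0,0]},
)

```text
clock: 14.03
position: [0.4541, 0.2809, 0.0236]
tool_rot: [-0.0, 1.0, 0.0, 0.001]
force: [-0.4, 0.3, -1.0]
opening: 0.0269
gripper_force: 39.8
```

In the tool's units: 0.003 m / 0.5 = 0.006.

>>> drive_effector(
  rows={"tx": [0,0,0],"ty": [0,0,0],"tz": [0.006,0,0],"twist": [0,0,0]},
)

```text
clock: 14.28
position: [0.4531, 0.2806, 0.0196]
tool_rot: [-0.0, 1.0, 0.0, 0.0]
force: [0.3, 0.3, -1.4]
opening: 0.0269
gripper_force: 39.8
```

>>> drive_effector(
  rows={"tx": [0,0,0],"ty": [0,0,0],"tz": [0.004,0,0],"twist": [0,0,0]},
)

```text
clock: 14.53
position: [0.4535, 0.2807, 0.019]
tool_rot: [-0.0, 1.0, 0.0, 0.001]
force: [-4.0, -0.8, 11.1]
opening: 0.027
gripper_force: 41.0
```

In the tool's units: -0.003 m / 0.5 = -0.006.

>>> drive_effector(
  rows={"tx": [0,0,0],"ty": [0,0,0],"tz": [-0.006,0,0],"twist": [0,0,0]},
  finger_gap=0.045,
)

```text
clock: 14.78
position: [0.4535, 0.2807, 0.0207]
tool_rot: [-0.0, 1.0, 0.0, 0.0]
force: [0.9, 0.8, -0.5]
opening: 0.0451
gripper_force: 0.0
```

>>> drive_effector(
  rows={"tx": [0,0,0,0,0],"ty": [0,0,0,0,0],"tz": [-0.04,-0.06,-0.08,-0.08,-0.02],"twist": [0,0,0,0,0]},
)

```text
clock: 15.2
position: [0.4563, 0.2821, 0.1667]
tool_rot: [-0.0, 1.0, 0.002, 0.004]
force: [1.2, 0.7, 1.2]
opening: 0.0452
gripper_force: 0.0
```

>>> drive_effector(
  rows={"tx": [-0.002,-0.002,-0.002,-0.002,-0.002,-0.002,-0.002,-0.002],"ty": [-0.0766,-0.0766,-0.0766,-0.0766,-0.0766,-0.0766,-0.0766,-0.0766],"tz": [0,0,0,0,0,0,0,0],"twist": [0,0,0,0,0,0,0,0]},
)

```text
clock: 15.87
position: [0.4608, -0.0276, 0.1602]
tool_rot: [-0.0, 1.0, 0.0, 0.0]
force: [0.7, 0.3, -0.1]
opening: 0.0453
gripper_force: 0.0
```

>>> drive_effector(
  rows={"tx": [-0.002,-0.002,-0.002,-0.002,-0.002,-0.002,-0.002,-0.002],"ty": [-0.0766,-0.0766,-0.0766,-0.0766,-0.0766,-0.0766,-0.0766,-0.0766],"tz": [0,0,0,0,0,0,0,0],"twist": [0,0,0,0,0,0,0,0]},
)

```text
clock: 16.53
position: [0.4688, -0.3342, 0.1599]
tool_rot: [0.0, 1.0, 0.0, -0.0]
force: [1.5, -0.4, 0.4]
opening: 0.0447
gripper_force: 0.0
```

>>> drive_effector(
  rows={"tx": [0,0],"ty": [0,0],"tz": [0,0],"twist": [0,0]},
)

```text
clock: 16.7
position: [0.4689, -0.3341, 0.1595]
tool_rot: [0.002, 1.0, 0.0, -0.0]
force: [-1.0, 0.2, -0.6]
opening: 0.0451
gripper_force: 0.0
```

Run:
```python
from meas import *
img=grab("wrist"); s=bot.sense();print(s["position"],s["force"]);f,K,e,Rm=img;np.savez("pics/w7.npz",f=f,K=K,e=e,Rm=Rm)
hsv=cv2.cvtColor(img[0],cv2.COLOR_RGB2HSV);H,S,V=[hsv[...,i].astype(int) for i in range(3)]
for z in(.054,.06):rects(img,(S>110)&(H<25)&(V>90),z,f"brass z{z}",amin=200)
```

```text
[ 0.46880776 -0.33238988  0.15959256] [-1.1156742   0.90058529 -1.36563578]
brass z0.054 (252, 188) c [ 0.4698 -0.3323] size [0.0205 0.0243] ang 89.9
brass z0.06 (252, 188) c [ 0.468  -0.3323] size [0.02   0.0237] ang 89.8
```

In the tool's units: 0.04 m / 0.5 = 0.08, 0.025 m / 0.5 = 0.05.

>>> drive_effector(
  rows={"tx": [0,0,0,0,0,0],"ty": [0,0,0,0,0,0],"tz": [0.08,0.08,0.05,0.014,0,0],"twist": [0,0,0,0,0,0]},
)

```text
clock: 17.25
position: [0.4697, -0.3315, 0.0494]
tool_rot: [-0.001, 1.0, 0.0, 0.0]
force: [0.9, -0.3, -0.5]
opening: 0.0452
gripper_force: 0.0
```

>>> drive_effector(
  rows={"tx": [0,0,0,0,0],"ty": [0,0,0,0,0],"tz": [0,0,0,0,0],"twist": [0,0,0,0,0]},
  finger_gap=0.01,
  clamp_n=40,
)

```text
clock: 17.67
position: [0.471, -0.3334, 0.051]
tool_rot: [-0.0, 1.0, -0.001, 0.002]
force: [-0.1, 1.5, 6.9]
opening: 0.0206
gripper_force: 39.0
```

>>> drive_effector(
  rows={"tx": [0,0,0,0,0,0,0],"ty": [0,0,0,0,0,0,0],"tz": [-0.01,-0.03,-0.06,-0.06,-0.06,0,0],"twist": [0,0,0,0,0,0,0]},
)

```text
clock: 18.25
position: [0.4708, -0.3338, 0.1615]
tool_rot: [-0.0, 1.0, -0.002, 0.002]
force: [-0.3, -1.0, -0.8]
opening: 0.0208
gripper_force: 39.2
```

In the tool's units: 0.0366 m / 0.5 = 0.0732, 0.002 m / 0.5 = 0.004.

>>> drive_effector(
  rows={"tx": [0.004,0.004,0.004,0.004,0.004,0.004,0.004,0.004],"ty": [0.0732,0.0732,0.0732,0.0732,0.0732,0.0732,0.0732,0.0732],"tz": [0,0,0,0,0,0,0,0],"twist": [0,0,0,0,0,0,0,0]},
)

```text
clock: 18.92
position: [0.4517, -0.0377, 0.1574]
tool_rot: [0.0, 1.0, 0.0, -0.001]
force: [1.2, -0.5, -1.4]
opening: 0.0205
gripper_force: 39.3
```

>>> drive_effector(
  rows={"tx": [0.004,0.004,0.005,0,0,0,0,0],"ty": [0.0732,0.0732,0.0732,0,0,0,0,0],"tz": [0,0,0,0.06,0.08,0.07,0.046,0],"twist": [0,0,0,0,0,0,0,0]},
)

```text
clock: 19.58
position: [0.4406, 0.0704, 0.0253]
tool_rot: [-0.0, 1.0, -0.0, -0.006]
force: [-1.3, -0.8, -0.8]
opening: 0.0204
gripper_force: 39.3
```

>>> drive_effector(
  rows={"tx": [0,0,0],"ty": [0,0,0],"tz": [0.016,0,0],"twist": [0,0,0]},
)

```text
clock: 19.83
position: [0.4477, 0.0702, 0.0234]
tool_rot: [0.0, 1.0, 0.0, 0.001]
force: [0.6, 0.6, -0.7]
opening: 0.0204
gripper_force: 39.4
```

>>> drive_effector(
  rows={"tx": [0,0,0],"ty": [0,0,0],"tz": [0.006,0,0],"twist": [0,0,0]},
)

```text
clock: 20.08
position: [0.4475, 0.0703, 0.0203]
tool_rot: [-0.0, 1.0, 0.0, 0.001]
force: [-0.7, 0.1, -0.1]
opening: 0.0205
gripper_force: 39.4
```

>>> drive_effector(
  rows={"tx": [0,0,0],"ty": [0,0,0],"tz": [0.003,0,0],"twist": [0,0,0]},
)

```text
clock: 20.33
position: [0.4467, 0.0703, 0.0181]
tool_rot: [-0.0, 1.0, 0.0, 0.0]
force: [-0.4, -0.6, -0.9]
opening: 0.0204
gripper_force: 39.4
```

In the tool's units: 0.0015 m / 0.5 = 0.003.

>>> drive_effector(
  rows={"tx": [0,0,0],"ty": [0,0,0],"tz": [0.003,0,0],"twist": [0,0,0]},
)

```text
clock: 20.58
position: [0.447, 0.0704, 0.017]
tool_rot: [-0.0, 1.0, 0.0, 0.0]
force: [-1.4, 0.3, 5.9]
opening: 0.0203
gripper_force: 39.9
```

The rows are not in the units I measure in: shifts go in shares of 0.5 m and turns go in shares of 2 pi rad. I convert before sending: -0.002 m / 0.5 = -0.004.

>>> drive_effector(
  rows={"tx": [0,0,0],"ty": [0,0,0],"tz": [-0.004,0,0],"twist": [0,0,0]},
  finger_gap=0.045,
)

```text
clock: 20.83
position: [0.4468, 0.0704, 0.0185]
tool_rot: [-0.0, 1.0, 0.0, 0.0]
force: [0.1, -0.4, -0.6]
opening: 0.0452
gripper_force: 0.0
```

>>> drive_effector(
  rows={"tx": [0,0,0,0,-0.036,-0.036,0,0],"ty": [0,0,0,0,0.06,0.06,0,0],"tz": [-0.04,-0.06,-0.08,-0.08,-0.02,0,0,0],"twist": [0,0,0,0,0,0,0,0]},
)

```text
clock: 21.5
position: [0.4834, 0.1314, 0.1585]
tool_rot: [-0.001, 1.0, 0.0, 0.0]
force: [-0.4, -0.6, -0.5]
opening: 0.0451
gripper_force: 0.0
```

Run:
```python
from meas import *
img=grab("wrist"); s=bot.sense();print(s["position"],s["clock"]);f=img[0]
save("w8.png",cv2.resize(f[80:240,130:450],None,fx=2.4,fy=2.4,interpolation=cv2.INTER_CUBIC))
hsv=cv2.cvtColor(f,cv2.COLOR_RGB2HSV);H,S,V=[hsv[...,i].astype(int) for i in range(3)]
rects(img,(S>110)&(H>15)&(H<30)&(V>90),.03,"brass",amin=100)
```

```text
[0.48219052 0.13052766 0.15795193] 21.55
brass (395, 150) c [0.4496 0.2781] size [0.0404 0.0294] ang 62.1
brass (193, 144) c [0.4446 0.0731] size [0.0222 0.0213] ang 87.2
brass (299, 148) c [0.4481 0.1796] size [0.0404 0.0342] ang 47.5
```

View pics/w8.png

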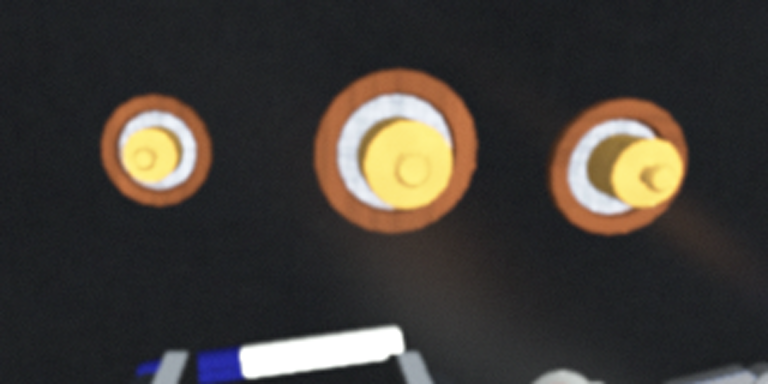

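All three weights stand upright inside their own saucers: small crop (150,155), large (408,163), middle (640,170). Next is the plate.

In the tool's units: -0.0384 m / 0.5 = -0.0768, -0.001 m / 0.5 = -0.002.

>>> drive_effector(
  rows={"tx": [-0.002,-0.002,-0.002,-0.002,-0.002,-0.002,-0.002,-0.002],"ty": [-0.0768,-0.0768,-0.0768,-0.0768,-0.0768,-0.0768,-0.0768,-0.0768],"tz": [0,0,0,0,0,0,0,0],"twist": [0,0,0,0,0,0,0,0]},
  finger_gap=0.075,
)

```text
clock: 22.22
position: [0.4885, -0.1789, 0.1577]
tool_rot: [0.001, 1.0, 0.0, -0.001]
force: [-0.1, 0.1, 0.8]
opening: 0.0749
gripper_force: 0.0
```

>>> drive_effector(
  rows={"tx": [-0.002,-0.002,-0.002,-0.002,0,0,0],"ty": [-0.0768,-0.0768,-0.0768,-0.0768,0,0,0],"tz": [0,0,0,0,0,0,0],"twist": [0,0,0,0,0,0,0]},
)

```text
clock: 22.8
position: [0.4931, -0.3301, 0.1575]
tool_rot: [0.001, 1.0, 0.001, -0.001]
force: [0.5, -0.3, 0.1]
opening: 0.0752
gripper_force: 0.0
```

Run:
```python
from meas import *
img=grab("wrist"); s=bot.sense();print(s["position"],s["clock"]);f=img[0]
save("w9.png",f);K,e,Rm=img[1:];np.savez("pics/w9.npz",f=f,K=K,e=e,Rm=Rm)
hsv=cv2.cvtColor(f,cv2.COLOR_RGB2HSV);H,S,V=[hsv[...,i].astype(int) for i in range(3)]
m=cv2.morphologyEx(((V>150)&(S<60)).astype(np.uint8),cv2.MORPH_OPEN,np.ones((5,5)))
rects(img,m,.038,"plate z38",amin=1500)
rects(img,(S>60)&(H<30)&(V>120),0.028,"wood z28",amin=100)
rects(img,(S>60)&(H<30)&(V>120),0.024,"wood z24",amin=100)
rects(img,V>60,0.006,"bright z6",amin=1500)
```

```text
[ 0.49348057 -0.3293751   0.15779736] 22.85
plate z38 (358, 190) c [ 0.5019 -0.2197] size [0.0639 0.0574] ang 2.0
plate z38 (247, 197) c [ 0.514  -0.3345] size [0.0562 0.1407] ang 84.5
plate z38 (473, 201) c [ 0.5189 -0.0971] size [0.049  0.1788] ang 84.5
plate z38 (86, 173) c [ 0.507  -0.4931] size [0.1242 0.2491] ang 84.9
plate z38 (258, 32) c [ 0.3548 -0.325 ] size [0.0454 0.4566] ang 0.0
wood z28 (240, 267) c [ 0.5968 -0.3424] size [0.0355 0.0136] ang 84.4
wood z28 (361, 230) c [ 0.5507 -0.2081] size [0.023  0.0651] ang 1.9
wood z28 (367, 153) c [ 0.4638 -0.2102] size [0.0177 0.0635] ang 1.5
wood z28 (252, 125) c [ 0.4357 -0.3288] size [0.0351 0.0183] ang 86.0
wood z24 (240, 267) c [ 0.5994 -0.3426] size [0.036  0.0138] ang 84.4
wood z24 (361, 230) c [ 0.5526 -0.2063] size [0.0233 0.0661] ang 1.9
wood z24 (367, 153) c [ 0.4644 -0.2084] size [0.018  0.0644] ang 1.5
wood z24 (252, 125) c [ 0.4359 -0.3288] size [0.0356 0.0186] ang 86.0
bright z6 (101, 344) c [ 0.7349 -0.5417] size [0.1422 0.0911] ang 0.6
bright z6 (358, 205) c [ 0.5448 -0.2012] size [0.1918 0.0773] ang 2.1
bright z6 (473, 204) c [ 0.5355 -0.0628] size [0.0835 0.212 ] ang 85.0
bright z6 (247, 193) c [ 0.5228 -0.3347] size [0.0659 0.1937] ang 84.4
bright z6 (196, 88) c [ 0.4892 -0.3318] size [0.3355 0.5277] ang 0.0
```

View pics/w9.png

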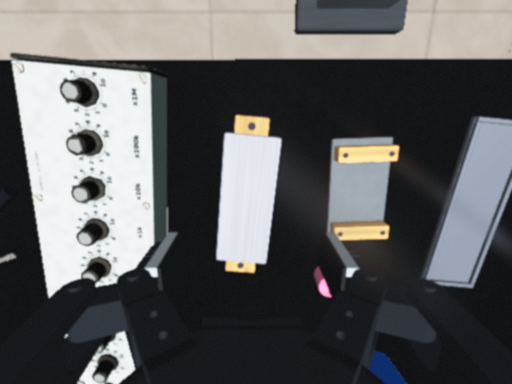

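The plate (248,198) hasn't moved: centre (0.514,-0.3345), yaw −5.5°. The rest is at (361,192), its centre ≈(0.511,-0.207), yaw +1.9°. The bar ends still show at (252,125) and (240,267).

In the tool's units: 0.04 m / 0.5 = 0.08, -0.02 m / 0.5 = -0.04, 0.096 rad / 6.2832 = 0.0153.

>>> drive_effector(
  rows={"tx": [-0.04,0,0,0,0,0,0,0],"ty": [-0.009,0,0,0,0,0,0,0],"tz": [0,0.06,0.08,0.08,0.04,0.014,0,0],"twist": [0.0153,0,0,0,0,0,0,0]},
  finger_gap=0.08,
)

```text
clock: 23.52
position: [0.5153, -0.3344, 0.0226]
tool_rot: [0.047, 0.999, -0.0, 0.0]
force: [0.9, -0.0, 0.3]
opening: 0.0798
gripper_force: 0.0
```

>>> drive_effector(
  rows={"tx": [0,0,0,0,0],"ty": [0,0,0,0,0],"tz": [0,0,0,0,0],"twist": [0,0,0,0,0]},
  finger_gap=0.03,
  clamp_n=60,
)

```text
clock: 23.93
position: [0.5166, -0.3361, 0.0242]
tool_rot: [0.048, 0.999, -0.001, 0.002]
force: [-0.4, 2.6, 7.1]
opening: 0.054
gripper_force: 64.3
```

In the tool's units: -0.03 m / 0.5 = -0.06, -0.015 m / 0.5 = -0.03, -0.065 rad / 6.2832 = -0.0103.

>>> drive_effector(
  rows={"tx": [0,0,0,0,0,0,0],"ty": [0,0,0,0,0,0,0],"tz": [-0.01,-0.03,-0.06,-0.06,0,0,0],"twist": [0,0,0,0,-0.0103,-0.0102,0]},
)

```text
clock: 24.52
position: [0.515, -0.3353, 0.1027]
tool_rot: [-0.017, 1.0, -0.0, 0.001]
force: [-0.7, -0.1, -3.3]
opening: 0.0545
gripper_force: 64.3
```

>>> drive_effector(
  rows={"tx": [-0.0006,-0.0006,-0.0006,-0.0006,0,0],"ty": [0.064,0.064,0.064,0.063,0,0],"tz": [0,0,0,0,0,0],"twist": [0,0,0,0,0,0]},
)

```text
clock: 25.02
position: [0.5108, -0.2055, 0.1011]
tool_rot: [-0.017, 1.0, 0.0, -0.001]
force: [0.0, -0.0, -3.8]
opening: 0.0543
gripper_force: 64.6
```

Run:
```python
from meas import *
img=grab("side");f=img[0]; s=bot.sense();print(s["position"],s["tool_rot"])
save("s10.png",cv2.resize(f[190:340,150:330],None,fx=3.5,fy=3.5,interpolation=cv2.INTER_CUBIC))
```

```text
[ 0.51142409 -0.20695737  0.10138402] [-1.66199192e-02  9.99861818e-01 -6.56208777e-05 -3.44893643e-04]
```

View pics/s10.png

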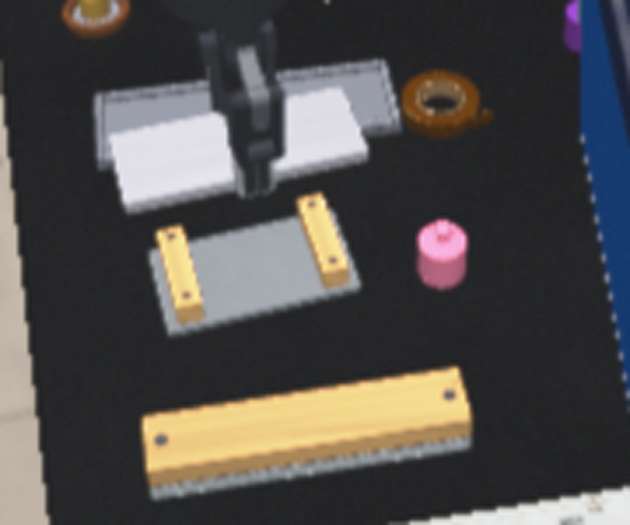

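The side view shows the plate level, gripped at its middle (255,140) above the rest (255,270). The bar (305,430) lies wood side up and undisturbed.

In the tool's units: 0.035 m / 0.5 = 0.07, 0.03 m / 0.5 = 0.06.

>>> drive_effector(
  rows={"tx": [0,0,0,0,0],"ty": [0,0,0,0,0],"tz": [0.07,0.06,0.026,0,0],"twist": [0,0,0,0,0]},
)

```text
clock: 25.48
position: [0.5113, -0.2084, 0.0228]
tool_rot: [-0.016, 1.0, 0.0, -0.001]
force: [0.4, -0.0, -2.8]
opening: 0.0539
gripper_force: 66.6
```

>>> drive_effector(
  rows={"tx": [0,0,0],"ty": [0,0,0],"tz": [0.006,0,0],"twist": [0,0,0]},
)

```text
clock: 25.73
position: [0.5122, -0.208, 0.021]
tool_rot: [-0.016, 1.0, -0.0, 0.0]
force: [-0.2, 0.1, -2.7]
opening: 0.0539
gripper_force: 66.6
```

>>> drive_effector(
  rows={"tx": [0,0,0],"ty": [0,0,0],"tz": [0.004,0,0],"twist": [0,0,0]},
)

```text
clock: 25.98
position: [0.5125, -0.208, 0.0194]
tool_rot: [-0.017, 1.0, -0.001, 0.001]
force: [-0.5, 0.7, 2.6]
opening: 0.0542
gripper_force: 67.2
```

>>> drive_effector(
  rows={"tx": [0,0,0],"ty": [0,0,0],"tz": [0,0,0],"twist": [0,0,0]},
  finger_gap=0.08,
)

```text
clock: 26.23
position: [0.5119, -0.2074, 0.0186]
tool_rot: [-0.017, 1.0, 0.0, 0.0]
force: [0.7, -1.0, -0.3]
opening: 0.0798
gripper_force: 0.0
```

>>> drive_effector(
  rows={"tx": [0,0,0,0,0,0,0],"ty": [0,0,0,0,0,0,0],"tz": [-0.04,-0.06,-0.08,-0.08,-0.02,0,0],"twist": [0,0,0,0,0,0,0]},
)

```text
clock: 26.82
position: [0.5123, -0.2077, 0.1589]
tool_rot: [-0.017, 1.0, -0.0, 0.001]
force: [-0.8, -0.1, -0.9]
opening: 0.0801
gripper_force: 0.0
```

Run:
```python
from meas import *
img=grab("wrist"); s=bot.sense();print(s["position"],s["clock"]);f=img[0]
save("w11.png",f);K,e,Rm=img[1:];np.savez("pics/w11.npz",f=f,K=K,e=e,Rm=Rm)
hsv=cv2.cvtColor(f,cv2.COLOR_RGB2HSV);H,S,V=[hsv[...,i].astype(int) for i in range(3)]
for z in(.034,):rects(img,cv2.morphologyEx(((V>175)&(S<60)).astype(np.uint8),cv2.MORPH_OPEN,np.ones((5,5))),z,"plate z34",amin=1500)
rects(img,(S>60)&(H<30)&(V>120),0.028,"wood z28",amin=100)
rects(img,(V>60),0.010,"bright z10",amin=1500)
```

```text
[ 0.51124205 -0.20719197  0.15748179] 26.8667
plate z34 (252, 174) c [ 0.5101 -0.2062] size [0.1386 0.0589] ang 1.8
plate z34 (376, 174) c [ 0.5142 -0.0823] size [0.0515 0.1658] ang 84.2
plate z34 (10, 186) c [ 0.5587 -0.4547] size [0.0429 0.3437] ang 76.6
plate z34 (262, 22) c [ 0.3679 -0.2065] size [0.0355 0.4557] ang 1.9
wood z28 (500, 127) c [0.4491 0.0401] size [0.0431 0.0193] ang 17.8
wood z28 (131, 169) c [ 0.5155 -0.3335] size [0.0395 0.1775] ang 85.0
bright z10 (411, 326) c [0.7128 0.023 ] size [0.098  0.0493] ang 75.3
bright z10 (95, 347) c [ 0.7626 -0.4207] size [0.1392 0.0886] ang 2.5
bright z10 (260, 175) c [ 0.5158 -0.193 ] size [0.1542 0.0944] ang 2.0
bright z10 (374, 191) c [ 0.5447 -0.0722] size [0.0738 0.2317] ang 84.8
bright z10 (138, 192) c [ 0.5474 -0.3318] size [0.0679 0.2425] ang 85.1
bright z10 (26, 181) c [ 0.5747 -0.4594] size [0.0828 0.3824] ang 76.6
bright z10 (260, 20) c [ 0.3624 -0.2061] size [0.0405 0.4973] ang 1.9
```

View pics/w11.png

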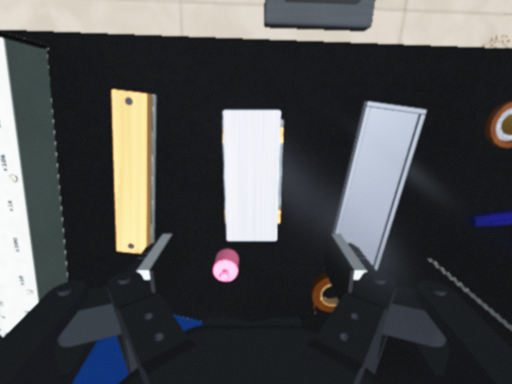

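The plate lies on the rest at (251,175), measured (0.510,-0.206) with yaw 1.8°. The bar is at (133,170) and the tray at (385,175). I want one clean view of the tray from straight above.

In the tool's units: 0.0332 m / 0.5 = 0.0664, 0.0133 m / 0.5 = 0.0266, 0.124 rad / 6.2832 = 0.0197.

>>> drive_effector(
  rows={"tx": [0,0.0266,0.0266,0.0266,0.0266,0,0,0],"ty": [0,0.0664,0.0664,0.0664,0.0664,0,0,0],"tz": [0,0,0,0,0,0,0,0],"twist": [0.0197,0,0,0,0,0,0,0]},
)

```text
clock: 27.53
position: [0.47, -0.0703, 0.1571]
tool_rot: [0.045, 0.999, 0.0, -0.001]
force: [-0.5, 0.8, 0.1]
opening: 0.0799
gripper_force: 0.0
```

Run:
```python
from meas import *
img=grab("wrist"); s=bot.sense();print(s["position"],s["tool_rot"]);f=img[0]
save("w12.png",f);K,e,Rm=img[1:];np.savez("pics/w12.npz",f=f,K=K,e=e,Rm=Rm)
hsv=cv2.cvtColor(f,cv2.COLOR_RGB2HSV);H,S,V=[hsv[...,i].astype(int) for i in range(3)]
for t in(60,100,140):rects(img,(V>t)&(S<80),0.010,f"bright>{t} z10",amin=1500)
```

```text
[ 0.47053916 -0.0709045   0.1574294 ] [ 4.56504949e-02  9.98957192e-01  2.76431207e-05 -7.47802277e-04]
bright>60 z10 (91, 326) c [ 0.6546 -0.3084] size [0.0503 0.097 ] ang 11.5
bright>60 z10 (392, 343) c [0.7348 0.1191] size [0.0982 0.1438] ang 73.4
bright>60 z10 (21, 234) c [ 0.5231 -0.3498] size [0.0319 0.1853] ang 82.9
bright>60 z10 (133, 224) c [ 0.5251 -0.2105] size [0.167  0.0828] ang 1.7
bright>60 z10 (257, 219) c [ 0.5333 -0.0686] size [0.0671 0.2091] ang 84.3
bright>60 z10 (245, 41) c [ 0.3259 -0.0629] size [0.0929 0.5187] ang 0.0
bright>100 z10 (21, 234) c [ 0.5231 -0.3498] size [0.0319 0.1853] ang 82.9
bright>100 z10 (132, 220) c [ 0.5171 -0.2107] size [0.1494 0.0814] ang 1.7
bright>100 z10 (257, 219) c [ 0.5335 -0.0684] size [0.0656 0.2085] ang 84.4
bright>100 z10 (245, 42) c [ 0.3258 -0.0629] size [0.0928 0.5187] ang 0.0
bright>140 z10 (21, 234) c [ 0.5231 -0.3498] size [0.0319 0.1853] ang 82.9
bright>140 z10 (132, 220) c [ 0.5166 -0.2109] size [0.1476 0.08  ] ang 1.8
bright>140 z10 (257, 219) c [ 0.5333 -0.0686] size [0.0644 0.206 ] ang 84.3
bright>140 z10 (245, 43) c [ 0.3254 -0.0628] size [0.0919 0.5182] ang 0.0
```

View pics/w12.png

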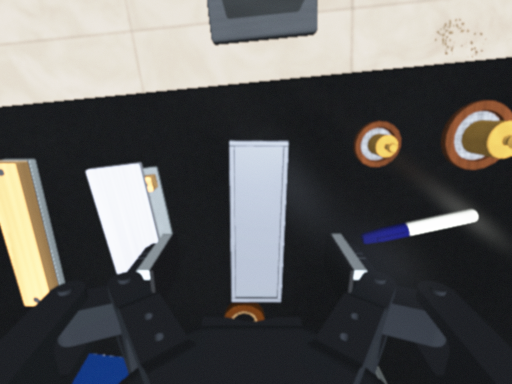

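The tray is at (258,220), with outline exactly 206×64, centre (0.5333,-0.0686), yaw −5.7°. The weights and plate are in place.

In the tool's units: -0.0371 m / 0.5 = -0.0742, -0.0098 m / 0.5 = -0.0196.

>>> drive_effector(
  rows={"tx": [-0.0196,-0.0196,-0.0196,-0.0196,-0.0196,-0.0196,-0.0196,0],"ty": [-0.0742,-0.0742,-0.0742,-0.0742,-0.0742,-0.0742,-0.0742,0],"tz": [0,0,0,0,0,0,0,0],"twist": [0,0,0,0,0,0,0,0]},
  finger_gap=0.065,
)

```text
clock: 28.25
position: [0.5158, -0.3441, 0.157]
tool_rot: [0.049, 0.999, -0.002, 0.001]
force: [0.3, 0.3, 0.1]
opening: 0.0651
gripper_force: 0.0
```

>>> drive_effector(
  rows={"tx": [0,0,0,0,0,0,0],"ty": [0,0,0,0,0,0,0],"tz": [0.08,0.08,0.08,0.04,0.014,0,0],"twist": [0,0,0,0,0,0,0]},
)

```text
clock: 28.83
position: [0.5159, -0.3363, 0.012]
tool_rot: [0.046, 0.999, -0.0, 0.0]
force: [-0.2, 0.2, 0.1]
opening: 0.0646
gripper_force: 0.0
```

>>> drive_effector(
  rows={"tx": [0,0,0,0,0],"ty": [0,0,0,0,0],"tz": [0,0,0,0,0],"twist": [0,0,0,0,0]},
  finger_gap=0.015,
  clamp_n=60,
)

```text
clock: 29.25
position: [0.5172, -0.3366, 0.0139]
tool_rot: [0.045, 0.999, -0.001, 0.002]
force: [-1.1, 0.3, 6.2]
opening: 0.0328
gripper_force: 61.6
```

In the tool's units: -0.03 m / 0.5 = -0.06, -0.02 m / 0.5 = -0.04.

>>> drive_effector(
  rows={"tx": [0,0,0,0,0,0],"ty": [0,0,0,0,0,0],"tz": [-0.01,-0.03,-0.06,-0.06,-0.04,0],"twist": [0,0,0,0,0,0]},
)

```text
clock: 29.75
position: [0.5182, -0.3372, 0.117]
tool_rot: [0.045, 0.999, -0.003, 0.004]
force: [0.7, 0.5, -0.8]
opening: 0.0322
gripper_force: 60.7
```

>>> drive_effector(
  rows={"tx": [0.0014,0.0014,0.0014,0.0014,0.0014,0.0014,0.0014,0.0014],"ty": [0.0668,0.0668,0.0668,0.0668,0.0668,0.0668,0.0668,0.0668],"tz": [0,0,0,0,0,0,0,0],"twist": [0,0,0,0,0,0,0,0.0013]},
)

```text
clock: 30.42
position: [0.533, -0.0667, 0.1103]
tool_rot: [0.05, 0.999, 0.0, -0.001]
force: [0.5, 1.3, -0.9]
opening: 0.0321
gripper_force: 60.7
```

>>> drive_effector(
  rows={"tx": [0,0],"ty": [0,0],"tz": [0,0],"twist": [0,0]},
)

```text
clock: 30.58
position: [0.5331, -0.0667, 0.1104]
tool_rot: [0.048, 0.999, 0.0, -0.001]
force: [0.4, 0.0, -2.4]
opening: 0.0323
gripper_force: 60.8
```

Run:
```python
from meas import *
img=grab("side");f=img[0]; s=bot.sense();print(s["position"],s["tool_rot"])
save("s13.png",cv2.resize(f[130:320,140:340],None,fx=3,fy=3,interpolation=cv2.INTER_CUBIC))
```

```text
[ 0.53341949 -0.06803671  0.11058844] [ 4.85639326e-02  9.98819711e-01 -1.09489128e-04 -8.47530613e-04]
```

View pics/s13.png

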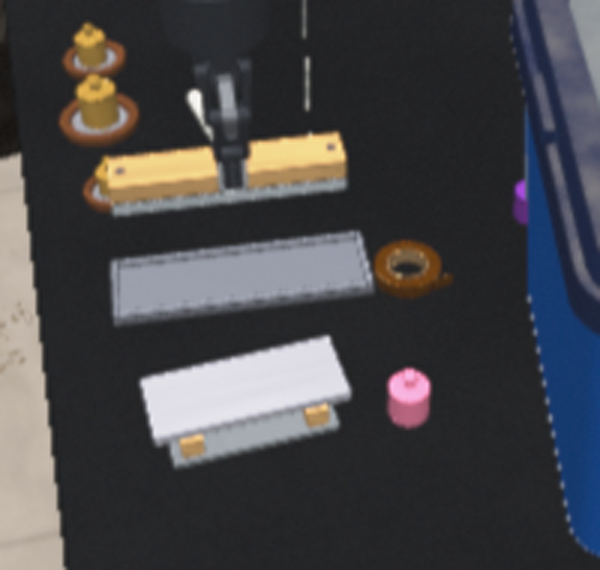

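The side view shows the bar level, wood up, at (228,172), above and parallel to the tray (241,275). The plate lies on both bearers and the weights stand in their saucers.

In the tool's units: 0.035 m / 0.5 = 0.07, 0.018 m / 0.5 = 0.036.

>>> drive_effector(
  rows={"tx": [-0.002,-0.002,0,0,0],"ty": [0,0,0,0,0],"tz": [0.07,0.07,0.036,0,0],"twist": [0,0,0,0,0]},
)

```text
clock: 31.05
position: [0.5351, -0.0699, 0.0226]
tool_rot: [0.05, 0.999, 0.0, -0.001]
force: [-0.4, 0.4, -1.0]
opening: 0.0324
gripper_force: 63.1
```

>>> drive_effector(
  rows={"tx": [0,0,0],"ty": [0,0,0],"tz": [0.008,0,0],"twist": [0,0,0]},
)

```text
clock: 31.3
position: [0.5368, -0.0694, 0.0203]
tool_rot: [0.05, 0.999, -0.0, 0.001]
force: [1.0, -0.1, -2.0]
opening: 0.0321
gripper_force: 63.0
```

>>> drive_effector(
  rows={"tx": [0,0,0],"ty": [0,0,0],"tz": [0.004,0,0],"twist": [0,0,0]},
)

```text
clock: 31.55
position: [0.5372, -0.0692, 0.0183]
tool_rot: [0.049, 0.999, -0.0, 0.001]
force: [0.4, -1.1, 0.4]
opening: 0.0324
gripper_force: 63.4
```

In the tool's units: 0.001 m / 0.5 = 0.002.

>>> drive_effector(
  rows={"tx": [0,0,0],"ty": [0,0,0],"tz": [0.002,0,0],"twist": [0,0,0]},
)

```text
clock: 31.8
position: [0.5372, -0.0692, 0.018]
tool_rot: [0.049, 0.999, -0.0, 0.001]
force: [-1.6, -1.6, 8.5]
opening: 0.0325
gripper_force: 64.2
```

>>> drive_effector(
  rows={"tx": [0,0,0],"ty": [0,0,0],"tz": [0,0,0],"twist": [0,0,0]},
  finger_gap=0.06,
)

```text
clock: 32.05
position: [0.5361, -0.0687, 0.0164]
tool_rot: [0.049, 0.999, 0.0, -0.0]
force: [0.4, 0.1, -0.2]
opening: 0.0599
gripper_force: 0.0
```

>>> drive_effector(
  rows={"tx": [0,0,0,0,0,0,0,0],"ty": [0,0,0,0,0,0,0,0],"tz": [-0.04,-0.06,-0.08,-0.08,-0.02,0,0,0],"twist": [0,0,0,0,0,0,0,0]},
)

```text
clock: 32.72
position: [0.535, -0.0685, 0.1548]
tool_rot: [0.049, 0.999, 0.0, -0.001]
force: [0.0, -0.1, -0.6]
opening: 0.0598
gripper_force: 0.0
```

Run:
```python
from meas import *
img=grab("wrist"); s=bot.sense();print(s["position"],s["clock"]);f=img[0]
save("w14.png",f)
hsv=cv2.cvtColor(f,cv2.COLOR_RGB2HSV);H,S,V=[hsv[...,i].astype(int) for i in range(3)]
rects(img,(S>60)&(H<30)&(V>120),0.033,"wood z33",amin=500)
for t in(60,140):rects(img,(V>t),0.010,f"bright>{t} z10",amin=3000)
```

```text
[ 0.53468225 -0.06846096  0.15439274] 32.7667
wood z33 (238, 281) c [ 0.6496 -0.095 ] size [0.0335 0.0335] ang 84.3
wood z33 (251, 176) c [ 0.5366 -0.0685] size [0.0337 0.1759] ang 84.5
wood z33 (379, 78) c [0.4475 0.0587] size [0.0431 0.0422] ang 3.6
wood z33 (486, 67) c [0.4494 0.152 ] size [0.0651 0.0515] ang 10.0
bright>60 z10 (120, 338) c [ 0.7449 -0.27  ] size [0.0887 0.1583] ang 79.6
bright>60 z10 (117, 165) c [ 0.5146 -0.2108] size [0.1551 0.0829] ang 1.8
bright>60 z10 (252, 187) c [ 0.5645 -0.0623] size [0.0952 0.27  ] ang 81.7
bright>60 z10 (485, 67) c [0.4486 0.1695] size [0.0738 0.0581] ang 10.0
bright>60 z10 (170, 11) c [ 0.3602 -0.123 ] size [0.0336 0.3442] ang 0.1
bright>140 z10 (117, 166) c [ 0.5145 -0.211 ] size [0.153  0.0801] ang 1.8
bright>140 z10 (251, 165) c [ 0.534  -0.0685] size [0.064  0.2067] ang 84.3
bright>140 z10 (97, 15) c [ 0.3599 -0.1947] size [0.0327 0.2003] ang 0.1
```

View pics/w14.png

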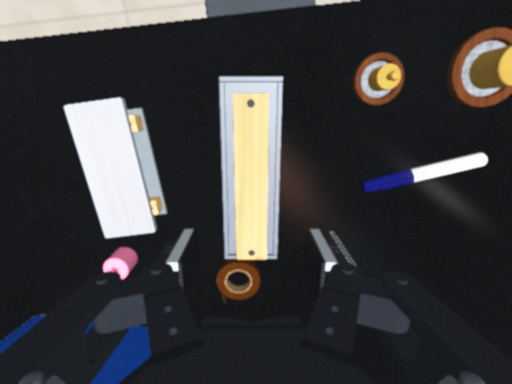

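The bar lies flat, wood up, inside the tray at (251,176). Its centre is about 3 mm from the tray's centre, and at z 33 mm its outline measures exactly 176×34. The plate and weights are in place and the hand is clear.

```bash
python3 -c "
from rig import job_done
print(job_done())"
```

```text
the job is handed in; nothing more can be done
None
```

I handed the job in at about 33 s of the 131 s allowed. In the last camera views the three weights stand in their own saucers, the plate lies across both bearers and the bar lies wood side up in the tray; the hand-in returned no verdict.

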